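Service the battery dock: set the bay switches and pull the spent interlocked packs

TASK

Service the charging dock of the cordless kitchen tools: first set its five bay switches so that only the bays holding a green-gripped pack are on (lever thrown fully toward the packs), and every other bay, empty or with a red-gripped pack, is off (fully toward the front edge). Only when all five are set, lift each red-gripped pack straight up out from between its interlocking neighbours and put it in the white basket. Leave the green-gripped packs seated in the dock, and do not knock over the honey jar or the drinks can.

Things in the scene. Friction and masses are not known exactly. Their poses are not given: they have to be found in the camera images.
- dock: Charging dock, fixed, 155 x 252 mm (x -85 to 70). Origin on its underside; x from the switch panel to the packs, y to the left along the row. Bays 1 to 5, left to right, at x = 35, y = 84, 42, 0, -42, -84 mm, floor z = 8, end posts to z = 60, rails 26 mm high at x = 8 and 62. Switch panel x = -85 to -27, top z = 36, a lever before each bay. Two or three red packs and two green are in it.
- red_1: Spent battery pack, black, red grip on top and red bands front and back; in any bay. Origin at the centre of its underside, z up; axes along the dock's when seated. Shape of all packs: foot 40 x 30 mm (x, y), z 0 to 12 mm; body 44 x 40, z 12 to 52; grip 26 x 20, z 52 to 92, centred. About 0.35 kg. Absent in some starts (bay empty). 
- red_2: Spent battery pack, black, red grip on top and red bands front and back; in any bay. Origin at the centre of its underside, z up; axes along the dock's when seated. Shape: see red_1. Absent in some starts (bay empty). 
- red_3: Spent battery pack, black, red grip on top and red bands front and back; in any bay. Origin at the centre of its underside, z up; axes along the dock's when seated. Shape: see red_1. Absent in some starts (bay empty). 
- green_1: Charged battery pack, black, green grip on top and green bands front and back; in any bay. Origin at the centre of its underside, z up; axes along the dock's when seated. Each pack has a T tongue on its +y side (out to y = 30.5 mm) in the T groove of the next one's -y side, 2 to 3 mm play, so it leaves only straight up: free at 60 mm, above the others' grips at 100 mm.
- green_2: Charged battery pack, black, green grip on top and green bands front and back; in any bay. Origin at the centre of its underside, z up; axes along the dock's when seated. Shape: see red_1 and green_1.
- sw_1 (a joint): Switch lever of bay 1: angle, 0 upright, +0.4 thrown fully toward the packs (ON, green dot), -0.4 fully toward the dock's front edge (OFF, white dot). White paddle 8 x 12 mm (x, y), 32 mm long; pivot at dock x = -55, y = 84, z = 36 mm. Stays where left; 1 to 2 N at the tip moves it.
- sw_2 (a joint): Switch lever of bay 2: angle, 0 upright, +0.4 thrown fully toward the packs (ON, green dot), -0.4 fully toward the dock's front edge (OFF, white dot). White paddle 8 x 12 mm (x, y), 32 mm long; pivot at dock x = -55, y = 42, z = 36 mm. Stays where left; 1 to 2 N at the tip moves it.
- sw_3 (a joint): Switch lever of bay 3: angle, 0 upright, +0.4 thrown fully toward the packs (ON, green dot), -0.4 fully toward the dock's front edge (OFF, white dot). White paddle 8 x 12 mm (x, y), 32 mm long; pivot at dock x = -55, y = 0, z = 36 mm. Stays where left; 1 to 2 N at the tip moves it.
- sw_4 (a joint): Switch lever of bay 4: angle, 0 upright, +0.4 thrown fully toward the packs (ON, green dot), -0.4 fully toward the dock's front edge (OFF, white dot). White paddle 8 x 12 mm (x, y), 32 mm long; pivot at dock x = -55, y = -42, z = 36 mm. Stays where left; 1 to 2 N at the tip moves it.
- sw_5 (a joint): Switch lever of bay 5: angle, 0 upright, +0.4 thrown fully toward the packs (ON, green dot), -0.4 fully toward the dock's front edge (OFF, white dot). White paddle 8 x 12 mm (x, y), 32 mm long; pivot at dock x = -55, y = -84, z = 36 mm. Stays where left; 1 to 2 N at the tip moves it.
- basket: White lattice plastic basket, loose, 149 mm along its x, 261 mm along its y, 62 mm high, open at the top; origin at the centre of its underside, z up. Floor 4 mm, walls 3 mm thick: room for three packs side by side, 65 mm apart along its y.
- honey: Honey jar with a red lid standing behind the work, 65 mm across, 100 mm high, loose; origin at the centre of its underside.
- can: Orange drinks can standing behind the dock, 53 mm across, 134 mm high, loose; origin at the centre of its underside.

How it is judged:
On the way, in this order (a step that is already met when the one before it is completed fails the run):
1. every switch is right: on at the bays that hold a green pack, off at all others, with the red packs still seated in the dock ((value of joint sw_1 above 0.25 rad or y of green_1 in the frame of dock below 0.069 m or y of green_1 in the frame of dock above 0.099 m) and (value of joint sw_1 above 0.25 rad or y of green_2 in the frame of dock below 0.069 m or y of green_2 in the frame of dock above 0.099 m) and (value of joint sw_1 below -0.25 rad or y of green_1 in the frame of dock between 0.069 and 0.099 m or y of green_2 in the frame of dock between 0.069 and 0.099 m) and (value of joint sw_2 above 0.25 rad or y of green_1 in the frame of dock below 0.027 m or y of green_1 in the frame of dock above 0.057 m) and (value of joint sw_2 above 0.25 rad or y of green_2 in the frame of dock below 0.027 m or y of green_2 in the frame of dock above 0.057 m) and (value of joint sw_2 below -0.25 rad or y of green_1 in the frame of dock between 0.027 and 0.057 m or y of green_2 in the frame of dock between 0.027 and 0.057 m) and (value of joint sw_3 above 0.25 rad or y of green_1 in the frame of dock below -0.015 m or y of green_1 in the frame of dock above 0.015 m) and (value of joint sw_3 above 0.25 rad or y of green_2 in the frame of dock below -0.015 m or y of green_2 in the frame of dock above 0.015 m) and (value of joint sw_3 below -0.25 rad or y of green_1 in the frame of dock between -0.015 and 0.015 m or y of green_2 in the frame of dock between -0.015 and 0.015 m) and (value of joint sw_4 above 0.25 rad or y of green_1 in the frame of dock below -0.057 m or y of green_1 in the frame of dock above -0.027 m) and (value of joint sw_4 above 0.25 rad or y of green_2 in the frame of dock below -0.057 m or y of green_2 in the frame of dock above -0.027 m) and (value of joint sw_4 below -0.25 rad or y of green_1 in the frame of dock between -0.057 and -0.027 m or y of green_2 in the frame of dock between -0.057 and -0.027 m) and (value of joint sw_5 above 0.25 rad or y of green_1 in the frame of dock below -0.099 m or y of green_1 in the frame of dock above -0.069 m) and (value of joint sw_5 above 0.25 rad or y of green_2 in the frame of dock below -0.099 m or y of green_2 in the frame of dock above -0.069 m) and (value of joint sw_5 below -0.25 rad or y of green_1 in the frame of dock between -0.099 and -0.069 m or y of green_2 in the frame of dock between -0.099 and -0.069 m) and horizontal distance between each of red_1, red_2, red_3 and dock below 0.12 m and z of each of red_1, red_2, red_3 in the frame of dock below 0.02 m), for 0.2 s.
2. every red pack is in the basket (x of red_1 in the frame of basket between -0.07 and 0.07 m and y of red_1 in the frame of basket between -0.125 and 0.125 m and z of red_1 in the frame of basket between -0.01 and 0.08 m and x of red_2 in the frame of basket between -0.07 and 0.07 m and y of red_2 in the frame of basket between -0.125 and 0.125 m and z of red_2 in the frame of basket between -0.01 and 0.08 m and x of red_3 in the frame of basket between -0.07 and 0.07 m and y of red_3 in the frame of basket between -0.125 and 0.125 m and z of red_3 in the frame of basket between -0.01 and 0.08 m), for 0.2 s.
At the end, for the whole second after the job is handed in: Switches of the green packs' bays thrown on (past +0.25 rad) and all others off (past -0.25 rad); every red pack inside the basket (its origin within 70 mm of the basket's centre along the basket's x, 125 mm along its y, and below 80 mm) and at rest; green packs still seated upright in their bays (all of step 2 and (value of joint sw_1 above 0.25 rad or y of green_1 in the frame of dock below 0.069 m or y of green_1 in the frame of dock above 0.099 m) and (value of joint sw_1 above 0.25 rad or y of green_2 in the frame of dock below 0.069 m or y of green_2 in the frame of dock above 0.099 m) and (value of joint sw_1 below -0.25 rad or y of green_1 in the frame of dock between 0.069 and 0.099 m or y of green_2 in the frame of dock between 0.069 and 0.099 m) and (value of joint sw_2 above 0.25 rad or y of green_1 in the frame of dock below 0.027 m or y of green_1 in the frame of dock above 0.057 m) and (value of joint sw_2 above 0.25 rad or y of green_2 in the frame of dock below 0.027 m or y of green_2 in the frame of dock above 0.057 m) and (value of joint sw_2 below -0.25 rad or y of green_1 in the frame of dock between 0.027 and 0.057 m or y of green_2 in the frame of dock between 0.027 and 0.057 m) and (value of joint sw_3 above 0.25 rad or y of green_1 in the frame of dock below -0.015 m or y of green_1 in the frame of dock above 0.015 m) and (value of joint sw_3 above 0.25 rad or y of green_2 in the frame of dock below -0.015 m or y of green_2 in the frame of dock above 0.015 m) and (value of joint sw_3 below -0.25 rad or y of green_1 in the frame of dock between -0.015 and 0.015 m or y of green_2 in the frame of dock between -0.015 and 0.015 m) and (value of joint sw_4 above 0.25 rad or y of green_1 in the frame of dock below -0.057 m or y of green_1 in the frame of dock above -0.027 m) and (value of joint sw_4 above 0.25 rad or y of green_2 in the frame of dock below -0.057 m or y of green_2 in the frame of dock above -0.027 m) and (value of joint sw_4 below -0.25 rad or y of green_1 in the frame of dock between -0.057 and -0.027 m or y of green_2 in the frame of dock between -0.057 and -0.027 m) and (value of joint sw_5 above 0.25 rad or y of green_1 in the frame of dock below -0.099 m or y of green_1 in the frame of dock above -0.069 m) and (value of joint sw_5 above 0.25 rad or y of green_2 in the frame of dock below -0.099 m or y of green_2 in the frame of dock above -0.069 m) and (value of joint sw_5 below -0.25 rad or y of green_1 in the frame of dock between -0.099 and -0.069 m or y of green_2 in the frame of dock between -0.099 and -0.069 m) and z of each of green_1, green_2 in the frame of dock below 0.014 m and angle between each of green_1, green_2's own z axis and vertical below 0.12 rad and linear speed of each of red_1, red_2, red_3 below 0.03 m/s); the robot touches nothing.
It fails at once if a green pack is raised more than 12 mm out of its seat or tipped (z of any of green_1, green_2 in the frame of dock above 0.02 m or angle between any of green_1, green_2's own z axis and vertical above 0.25 rad).
It fails at once if the honey jar or the drinks can is knocked over (angle between any of honey, can's own z axis and vertical above 0.6 rad).
Of red_1, red_2, red_3 only 2 to 3 are there at a start; the rules pass over those that are not, and their reading is None.
At some moment in a run one of basket may be knocked a few centimetres aside while the robot is not near it.
Once in a run the grip may slacken for a moment while it holds something.
It also fails if it takes over 210 s, if anything falls off the work surface, if the arm or the gripper's body presses on something with over 40 N, if the wrist force passes 120 N, or if a joint passes its speed limit or range.

ROBOT

A 7-joint arm with a two-finger parallel gripper is mounted at the origin on a cart in front of the work surface, level with it; the furniture and walls round the work are solid. World frame = base frame: x ahead of the robot, y to its left, z up, the work surface at z = 0. Lengths are in m, angles in rad, forces in N, time in s.
With the tool pointing down it reaches from about 0.4 to 0.875 m from the base axis. Payload 19.3 kg.
Tool frame: the origin (TCP) lies midway between the tips of the shut fingers; the grasp point (between the pads) lies 19 mm behind it; z points along the fingers, y is the line along which they close (so a half turn about z gives the same grasp; the last joint's range is limited). The gripper opens to 85 mm and grips with 20 to 120 N. Pads are 22 mm wide; open, the fingers measure 114 mm over their backs; the gripper's body (76 mm by 85 mm) begins 54 mm behind the grasp point. The pads swing forward as they close: fully open they stand 13 mm farther back than shut.
Start: joints at [-1.331, 0.521, -0.036, 1.599, 0.021, 1.021, -0.113], TCP at [0.191, 0.595, 0.231] pointing down, gripper open.
Joint ranges: [-2.91, 2.91], [-0.3, 2.13], [-1.5, 1.42], [0.17, 2.43], [-1.26, 4.41], [0.16, 1.93], [-2.52, 2.52]. Speed limits (rad/s): [1.89, 1.89, 2.39, 2.39, 3.01, 3.01, 3.01].

INTERFACE

Orientations are given as [roll, pitch, yaw] about the fixed x, y, z axes, in that order (R = Rz(yaw) Ry(pitch) Rx(roll)).
In Python, from bench import env, optics gives the robot as it stands. Calls block until the motion is done:
- env.reach(position, orientation): joint-space move of the TCP to a pose.
- env.move_linear(position, orientation=None, max_speed=0.15, max_force=None): straight line of the TCP; orientation=None keeps the orientation; max_speed is the mean speed in m/s. With max_force (N) it stops when the force on the tool has changed by that much, and returns True; else False.
- env.movej(angles): joint-space move.
- env.set_gripper(opening, f_grip=None): opening from 0.0 (shut) to 1.0 (fully open); f_grip is the grip in N (None keeps the last); returns when the fingers have stopped.
- env.pause(seconds).
- env.solve_ik(position, orientation): joint angles nearest the present ones, or None.
- optics.read_camera(name): name is "scene" or "top"; returns a dict with "img" (420x560x3 uint8, red, green, blue), "intrinsics" (3x3 intrinsics, pixels), "dist" ([k1, k2, p1, p2, k3] as OpenCV has them; the pictures are not rectified), "rvec" (rotation vector, rad) and "tvec" (3), from world to camera coordinates, as OpenCV has them. Camera axes: x right, y down, z forward; pixel columns grow to the right and rows downward; lengths in m; the calibration is good to about 2 mm. A picture is of the moment at which its call begins. There is no depth.
A pose or a line that the arm cannot do raises env.MotionError and nothing moves.
- env.job_done(): hands the job in; it is judged then, once.
Readings, each from a call of its own:
- env.get_time_s(): time.
- env.get_joint_pos(): joint angles.
- env.get_joint_vel(): joint speeds.
- env.get_effort(): joint torques, N m.
- env.get_eef_pos(): TCP position.
- env.get_eef_rot(): TCP orientation.
- env.get_contact_force(): force on the tool from outside, world axes, zero at the start.
- env.get_torque(): the same for the moment, N m.
- env.get_opening(): opening from 0.0 (shut) to 1.0 (fully open).
- env.get_grasp_force(): force on a finger pad.
Only numpy, scipy, OpenCV 4.12 (cv2) and the standard library are available. Lean on these libraries where they do the work, as an engineer would, in place of code of your own. Each camera call takes 0.05 s, during which the arm holds its last target. There are 200 camera calls.

## Working session

There is one attempt and no reset: what is moved stays moved. The work goes in short steps, each a Python script; the robot and the scene stay as the last script left them, time stands still between calls to the robot, and variables do not carry over. Pictures are saved under pics/ and viewed, at most 14 in all, crops included, and the job is handed in when it is done.

```bash
ls; mkdir -p pics; python3 - <<'E'
from bench import env, optics
import cv2
for n in ("scene","top"):
    c=optics.read_camera(n)
    cv2.imwrite(f"pics/{n}0.png",cv2.resize(c["img"][:,:,::-1],(784,588),interpolation=cv2.INTER_CUBIC))
    print(n,c["intrinsics"],c["dist"],c["rvec"],c["tvec"])
print(env.get_time_s(),env.get_eef_rot())
E
```

```text
pics
scene [[422.83918214   0.         282.78379587]
 [  0.         422.83918214 201.71495677]
 [  0.           0.           1.        ]] [-0.11688366  0.          0.          0.          0.        ] [ 2.15107326 -0.8919562   0.41035409] [-0.32186444  0.38349116  0.53218443]
top [[491.57042503   0.         277.03105798]
 [  0.         491.57042503 210.15533827]
 [  0.           0.           1.        ]] [-0.07838248  0.          0.          0.          0.        ] [ 2.16995676 -2.14386717  0.16065235] [0.09804578 0.56970749 1.08543292]
0.1 [-3.14059742e+00  1.17324687e-04  2.83171333e+00]
```

View pics/scene0.png

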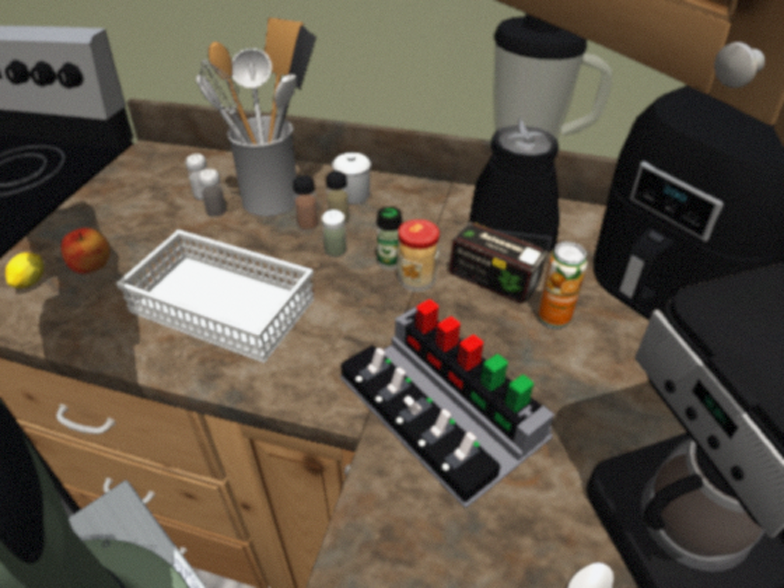

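View pics/top0.png

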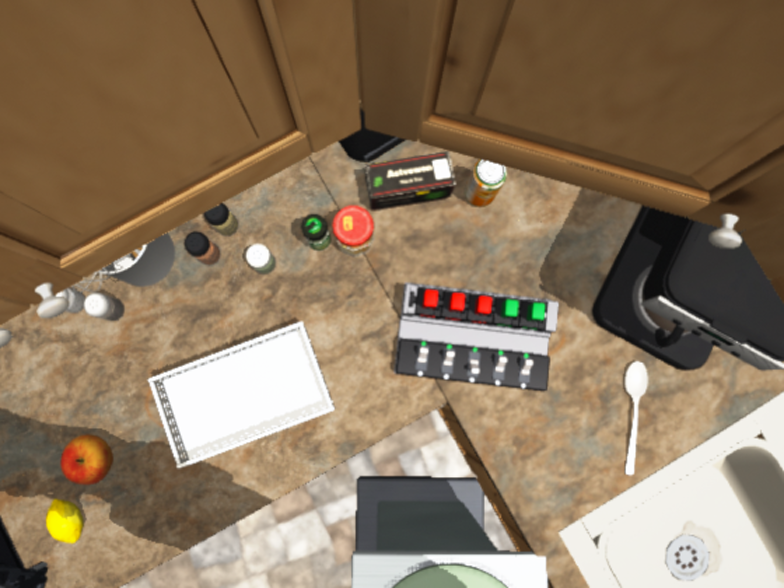

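Bays 1–3 hold red packs and bays 4–5 green ones. The dock is near (475,340) in the top view and the basket near (240,395). Next I'll enlarge both.

```bash
python3 - <<'E'
import cv2
from bench import optics
im=optics.read_camera("top")["img"][:,:,::-1]
a=cv2.resize(im[195:285,275:405],None,fx=6,fy=6,interpolation=cv2.INTER_CUBIC)
cv2.imwrite("pics/t1.png",a); 
im=optics.read_camera("scene")["img"][:,:,::-1]
b=cv2.resize(im[210:360,235:400],None,fx=4,fy=4,interpolation=cv2.INTER_CUBIC)
cv2.imwrite("pics/s1.png",b)
E
```

```text
(no output)
```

View pics/t1.png

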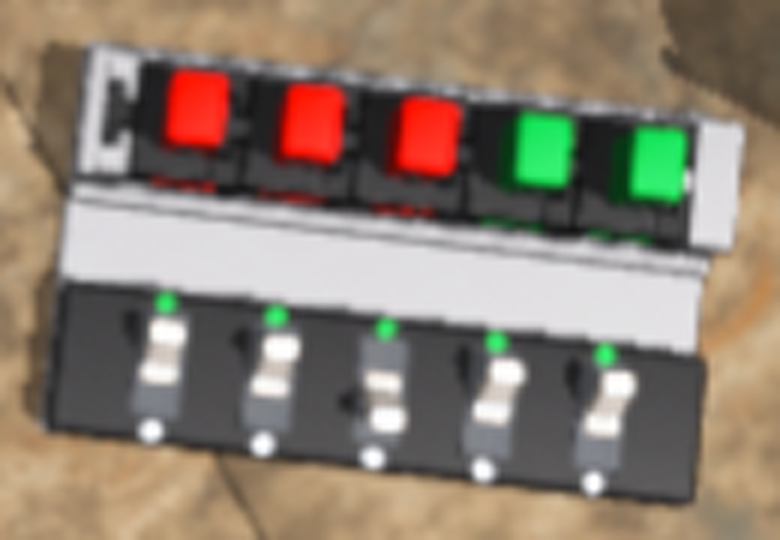

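View pics/s1.png

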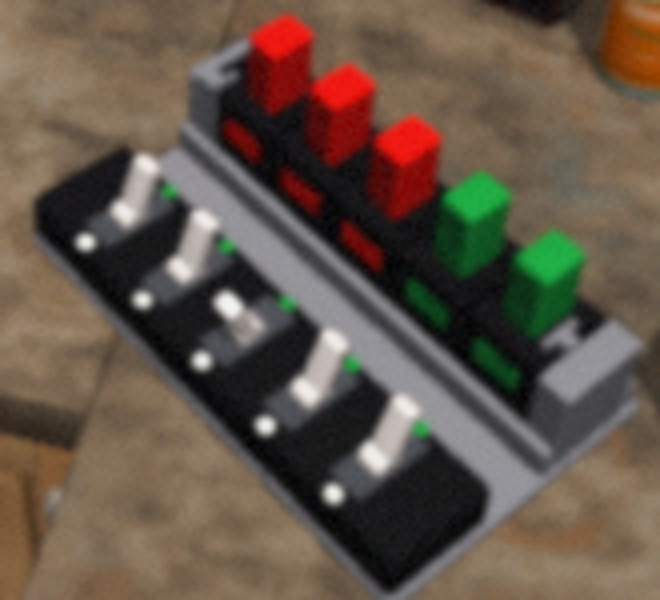

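Levers 1, 2, 4 and 5 lean toward the packs and lever 3 toward the front, so 1 and 2 have to be thrown off. Next I fit the dock and basket poses.

```bash
cat > h.py <<'E'
import numpy as np, cv2
from scipy.optimize import least_squares
from bench import env, optics
CAM={}
def cam(n):
    if n not in CAM: CAM[n]=optics.read_camera(n)
    return CAM[n]
def proj(n,P):
    c=cam(n); return cv2.projectPoints(np.array(P,float).reshape(-1,3),c["rvec"],c["tvec"],c["intrinsics"],c["dist"])[0].reshape(-1,2)
def place(p,L):
    c,s=np.cos(p[2]),np.sin(p[2]); L=np.atleast_2d(L).astype(float)
    return np.c_[p[0]+c*L[:,0]-s*L[:,1],p[1]+s*L[:,0]+c*L[:,1],L[:,2]]
def unproj(n,uv,z):
    c=cam(n);R=cv2.Rodrigues(c["rvec"])[0];o=-R.T@c["tvec"]
    d=cv2.undistortPoints(np.array(uv,float).reshape(-1,1,2),c["intrinsics"],c["dist"]).reshape(-1,2)
    d=np.c_[d,np.ones(len(d))]@R
    return o+d*((z-o[2])/d[:,2])[:,None]
def fit(obs,p0):
    f=lambda p: np.concatenate([(proj(n,place(p,L))-uv).ravel() for n,L,uv in obs])
    r=least_squares(f,p0,loss="soft_l1"); return r.x,r.fun.reshape(-1,2)
E
python3 - <<'E'
from h import *
ct=lambda u:(np.array(u)+.5)/6-.5+[275,195]
cs=lambda u:(np.array(u)+.5)/4-.5+[235,210]
Y=[84,42,0,-42,-84]
G=np.array([[35,y,100] for y in Y])/1e3
P=np.array([[-85,126,36],[-85,-126,36],[-27,126,36],[-27,-126,36]])/1e3
tg=ct([[200,109],[314,123],[430,137],[544,150],[658,164]])
tp=ct([[45,430],[692,500],[62,283],[705,358]])
sg=cs([[281,38],[343,88],[406,141],[475,196],[547,253]])
print(unproj("top",tg,.1).round(3)); print(unproj("scene",sg,.1).round(3))
o=[("top",G,tg),("top",P,tp),("scene",G,sg)]
w=unproj("top",tg,.1)
p,r=fit(o,[w[2,0],w[2,1],0]); print("dock",p,r.round(1).tolist())
# lever tip prediction for each angle
tt=ct([[168,325],[283,345],[387,418],[508,370],[620,382]])
st=cs([[147,163],[204,217],[226,302],[332,338],[405,403]])
for i,y in enumerate(Y):
    best=min(np.linspace(-.5,.5,101),key=lambda a:sum(np.linalg.norm(proj(n,place(p,np.array([[-55+30*np.sin(a),y,36+30*np.cos(a)]])/1e3))-t) for n,t in(("top",tt[i]),("scene",st[i]))))
    print("lever",i+1,best)
b=np.array([[150,378],[303,324],[332,410],[180,465]])/1.4
w=unproj("top",b,.062); print(w.round(3))
print(np.linalg.norm(w-np.roll(w,-1,0),axis=1), w.mean(0))
d=w[0]-w[1]+w[3]-w[2]; print("basket yaw of y axis dir",np.arctan2(d[1],d[0])-np.pi/2)
for u,z in (((353,222),.1),((490,168),.134)): print(unproj("top",[np.array(u)/1.4],z))
E
```

```text
[[ 0.555  0.039  0.1  ]
 [ 0.551 -0.002  0.1  ]
 [ 0.546 -0.044  0.1  ]
 [ 0.542 -0.085  0.1  ]
 [ 0.537 -0.127  0.1  ]]
[[ 0.553  0.039  0.1  ]
 [ 0.549 -0.003  0.1  ]
 [ 0.544 -0.043  0.1  ]
 [ 0.54  -0.084  0.1  ]
 [ 0.537 -0.125  0.1  ]]
dock [ 0.51098143 -0.03957248 -0.10596444] [[-0.6, 0.2], [-0.3, 0.2], [-0.4, 0.1], [-0.2, 0.3], [-0.0, 0.2], [-1.2, 0.6], [1.4, 1.8], [-1.0, -0.4], [1.5, -0.0], [0.0, -0.7], [-0.1, -0.6], [0.6, -0.5], [0.7, -0.1], [1.2, 0.7]]
lever 1 0.48
lever 2 0.4
lever 3 -0.35
lever 4 0.41000000000000003
lever 5 0.44000000000000006
[[0.427 0.48  0.062]
 [0.516 0.239 0.062]
 [0.381 0.191 0.062]
 [0.293 0.426 0.062]]
[0.25627846 0.14303048 0.25154548 0.14446226] [0.4040685  0.33386643 0.062     ]
basket yaw of y axis dir 0.3577272955324411
[[0.67334146 0.16147321 0.1       ]]
[[ 0.75362388 -0.04908034  0.134     ]]
```

```bash
cat >> h.py <<'E'
D=np.array([0.5107,-0.0399,-0.106]); BAY=[.084,.042,0,-.042,-.084]
def dk(x,y,z): return place(D,[x,y,z])[0]
def ori(yaw): return [np.pi,0,(yaw+np.pi)%(2*np.pi)-np.pi]
E
python3 - <<'E'
from h import *
for k in (0,1):
    for a in (0,np.pi/2):
        print(k,a,[np.round(env.solve_ik(x,ori(D[2]+a+k*np.pi)),2) if env.solve_ik(x,ori(D[2]+a+k*np.pi)) is not None else None for x in (dk(-.018,.084,.05),dk(.035,0,.06))])
print([env.solve_ik([.40,.33,z],ori(.358+np.pi/2+k*np.pi)) for z in (.06,.2) for k in (0,1)])
E
```

```text
0 0 [array([-0.53,  0.68,  0.44,  2.06, -0.57,  0.52, -1.34]), array([-0.43,  0.75,  0.59,  1.95, -0.67,  0.65, -1.09])]
0 1.5707963267948966 [array([-0.46,  0.66,  0.34,  2.06, -0.44,  0.5 ,  0.1 ]), array([-0.28,  0.68,  0.35,  1.94, -0.41,  0.58,  0.24])]
1 0 [array([-0.21,  0.62,  0.01,  2.05, -0.01,  0.48,  1.27]), array([-0.06,  0.65,  0.05,  1.93, -0.05,  0.56,  1.49])]
1 1.5707963267948966 [array([ 0.02,  0.63, -0.31,  2.03,  0.36,  0.53,  2.49]), array([-0.74,  1.13,  1.22,  1.97, -1.26,  1.1 , -2.17])]
[array([-0.89941182,  0.62255874,  0.12925964,  2.01036197, -0.1524882 ,
        0.51763894, -0.30344195]), array([-0.45748788,  0.65169329, -0.47027235,  1.98700301,  0.4954409 ,
        0.6163929 ,  2.24273861]), array([-0.9751598 ,  0.40139936,  0.22396147,  1.92066795, -0.11764753,
        0.83199595, -0.33105243]), array([-0.42711519,  0.42820203, -0.49404489,  1.89256824,  0.257592  ,
        0.88341547,  2.45125981])]
```

```bash
python3 - <<'E'
from h import *
o=ori(D[2]+np.pi)
env.set_gripper(0.0)
env.reach(dk(-.018,.084,.2),o)
for b in (0,1,2):
    env.move_linear(dk(-.018,BAY[b],.12),o,max_speed=.2)
    print("down",env.move_linear(dk(-.018,BAY[b],.052),max_speed=.1,max_force=10))
    s=env.move_linear(dk(-.051,BAY[b],.052),max_speed=.04,max_force=8)
    p=env.get_eef_pos(); q=np.array(p)-[D[0],D[1],0]; c,n=np.cos(D[2]),np.sin(D[2])
    print("push",s,"dockx",c*q[0]+n*q[1],env.get_contact_force())
    env.move_linear(dk(-.018,BAY[b],.052),max_speed=.1)
    env.move_linear(dk(-.018,BAY[b],.12),max_speed=.2)
env.move_linear(dk(-.018,0,.25),max_speed=.2)
env.reach([.35,.25,.35],o)
CAM.clear()
a=[cv2.resize(cam("top")["img"][195:285,275:405],None,fx=4,fy=4,interpolation=2),cv2.resize(cam("scene")["img"][230:350,235:375],None,fx=2,fy=2,interpolation=2)]
h=max(x.shape[0] for x in a)
cv2.imwrite("pics/l2.png",np.hstack([np.pad(x,((0,h-x.shape[0]),(0,0),(0,0))) for x in a])[:,:,::-1])
print(env.get_time_s())
E
```

```text
down False
push True dockx -0.04535495336415633 [ 3.78408267 -1.0295232   1.15057245]
down False
push True dockx -0.04546213202338184 [ 3.1224989  -0.67389445  1.12643154]
down False
push True dockx -0.04544562296449562 [ 2.98282295 -0.98080693  0.03521201]
14.0667
```

View pics/l2.png

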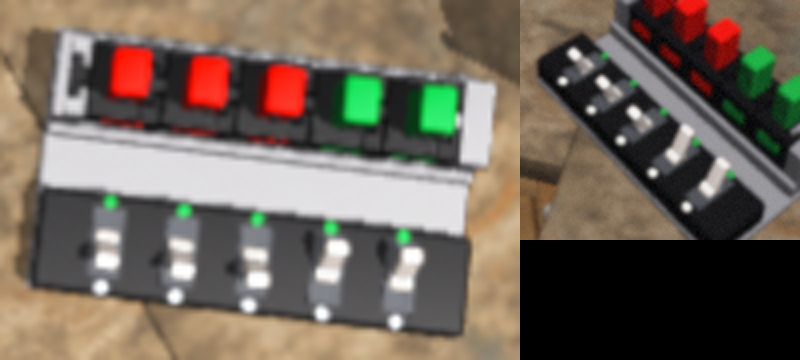

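Levers 1–3 all stopped at the same depth (dock x −45.4 mm) and lean to the front. 4 and 5 lean to the packs, so all five are set. Next, red pack 1, with a check on whether the basket has moved.

```bash
cat >> h.py <<'E'
OG=ori(D[2]+np.pi/2)
def basket_img(name):
    CAM.clear(); im=cam("top")["img"]; cv2.imwrite(f"pics/{name}.png",im[:,:,::-1])
    m=(im.min(2)>200).astype(np.uint8); m[:225]=0; m[340:]=0; m[:,:95]=0; m[:,245:]=0
    y,x=np.nonzero(m); print("basket px",m.sum(),"centroid",x.mean().round(2),y.mean().round(2),cv2.minAreaRect(np.c_[x,y].astype(np.float32)))
def pick(b):
    env.set_gripper(1.0)
    env.reach(dk(.035,BAY[b],.20),OG)
    basket_img(f"b{b}")
    print("down hit",env.move_linear(dk(.035,BAY[b],.064),OG,max_speed=.1,max_force=10))
    env.set_gripper(0.0,60); print("grip",env.get_opening(),env.get_grasp_force(),env.get_contact_force())
    for z in (.08,.10,.13,.16,.20):
        s=env.move_linear(dk(.035,BAY[b],z),max_speed=.06,max_force=20)
        print(z,s,round(env.get_opening(),3),env.get_grasp_force(),np.round(env.get_contact_force(),1))
        if s: break
E
python3 - <<'E'
from h import *
m=cv2.imread("pics/top0.png"); m=cv2.resize(m,(560,420),interpolation=cv2.INTER_AREA)
m=(m.min(2)>200).astype(np.uint8); m[:225]=0; m[340:]=0; m[:,:95]=0; m[:,245:]=0
y,x=np.nonzero(m); print("ref",m.sum(),x.mean(),y.mean(),cv2.minAreaRect(np.c_[x,y].astype(np.float32)))
pick(0); print(env.get_time_s())
E
```

```text
ref 7547 174.15926858354314 280.7230687690473 ((171.5548095703125, 281.47943115234375), (67.7668228149414, 119.61605072021484), 69.44395446777344)
basket px 7385 centroid 173.07 281.45 ((170.97291564941406, 281.61737060546875), (67.94136047363281, 120.44627380371094), 69.31591796875)
down hit False
grip 0.29910828186105726 61.76666021347046 [ 1.02900304 -0.2637387   3.51191326]
0.08 False 0.294 61.46525859832764 [ 0.4  0.6 -4.1]
0.1 False 0.296 61.328022480010986 [ 0.  -0.8 -4.1]
0.13 False 0.3 61.33055806159973 [-0.6  0.4 -3.3]
0.16 False 0.297 61.330729722976685 [ 0.6 -0.  -4.1]
0.2 False 0.295 61.3313627243042 [ 0.1  0.3 -4.2]
21.25
```

```bash
cat >> h.py <<'E'
B=np.array([.404,.334,.358])
def put(ys,B=B):
    o=ori(B[2]+np.pi/2); P=lambda z: place(B,[0,ys,z])[0]
    env.move_linear(P(.20),o,max_speed=.15)
    print("over",env.get_opening(),np.round(env.get_contact_force(),1))
    if env.get_opening()<.2: print("LOST"); return
    print("touch",env.move_linear(P(.058),max_speed=.08,max_force=6),env.get_eef_pos())
    env.set_gripper(.65); env.move_linear(P(.20),max_speed=.15)
E
python3 - <<'E'
from h import *
put(.065); pick(1); print(env.get_time_s())
E
```

```text
over 0.2934636277384161 [-0.2  0.3 -4.4]
touch True [0.38156441 0.39495511 0.05994919]
basket px 6910 centroid 175.1 280.5 ((170.98806762695312, 281.6575927734375), (67.8554458618164, 120.44627380371094), 69.31591796875)
down hit False
grip 0.2970073225674363 62.50670671463013 [-0.57914063 -1.04709734  3.48706427]
0.08 False 0.296 62.18291759490967 [-0.2  0.2 -4.6]
0.1 False 0.297 62.15564846992493 [ 0.2  0.6 -4.8]
0.13 False 0.29 62.157737016677856 [-0.5 -0.6 -5.2]
0.16 False 0.298 62.1573007106781 [-0.5 -1.  -4.2]
0.2 False 0.301 62.1579372882843 [ 0.5  0.2 -4.6]
34.3083
```

```bash
python3 - <<'E'
from h import *
basket_img("c1"); put(0); pick(2); basket_img("c2"); print(env.get_time_s())
im=cam("top")["img"]; cv2.imwrite("pics/v3.png",cv2.resize(im[170:360,90:420],None,fx=2.4,fy=2.4,interpolation=2)[:,:,::-1])
E
```

```text
basket px 6907 centroid 175.08 280.49 ((170.97291564941406, 281.61737060546875), (67.94136047363281, 120.44627380371094), 69.31591796875)
over 0.2974726874801174 [-0.8  0.6 -3.9]
touch True [0.40433496 0.33408219 0.05994622]
basket px 6438 centroid 175.29 280.12 ((170.82733154296875, 281.5477600097656), (67.85823059082031, 120.46321105957031), 69.10224151611328)
down hit False
grip 0.29557194327273967 62.173025608062744 [ 0.12685845 -0.54848593  2.73906085]
0.08 False 0.293 61.79689407348633 [-0.3  0.8 -2.4]
0.1 False 0.295 61.764986515045166 [-0.4  0.1 -3.2]
0.13 False 0.297 61.7661988735199 [ 0.1 -0.8 -2.8]
0.16 False 0.296 61.76619529724121 [ 0.2  0.1 -2.5]
0.2 False 0.298 61.76684260368347 [ 0.1 -0.2 -2.3]
basket px 6438 centroid 175.31 280.13 ((170.8623809814453, 281.5762634277344), (67.81710815429688, 120.45992279052734), 69.14553833007812)
47.1833
```

View pics/v3.png

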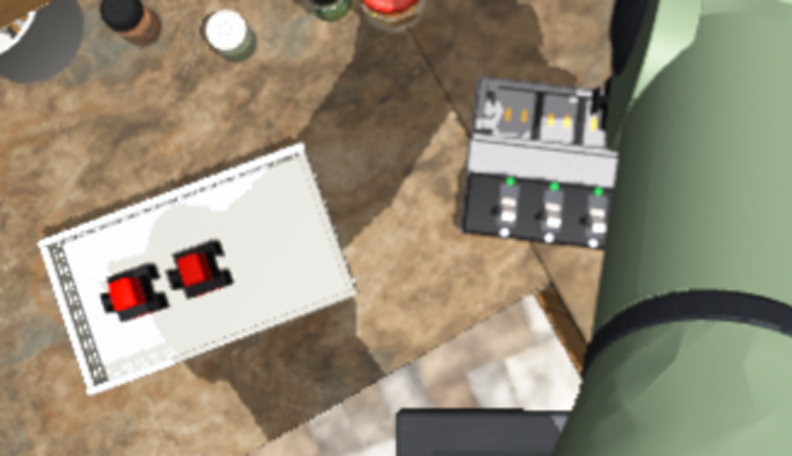

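Both red packs stand in the basket at (128,293) and (195,270), bays 1–3 are clear, and the third pack is held. I'll place it now.

```bash
python3 - <<'E'
from h import *
put(-.065)
env.reach([.35,.05,.40],OG); env.pause(.5); CAM.clear()
print(env.get_time_s(),np.round(env.get_contact_force(),1))
cv2.imwrite("pics/v4.png",cv2.resize(cam("top")["img"][120:360,90:420],None,fx=2.4,fy=2.4,interpolation=2)[:,:,::-1])
cv2.imwrite("pics/v5.png",cv2.resize(cam("scene")["img"][110:380,60:440],None,fx=2,fy=2,interpolation=2)[:,:,::-1])
E
```

```text
over 0.29570401696533116 [-1.1  0.1 -3.1]
touch True [0.4270934  0.27313598 0.05991575]
54.4083 [0.8 0.4 0.5]
```

View pics/v4.png

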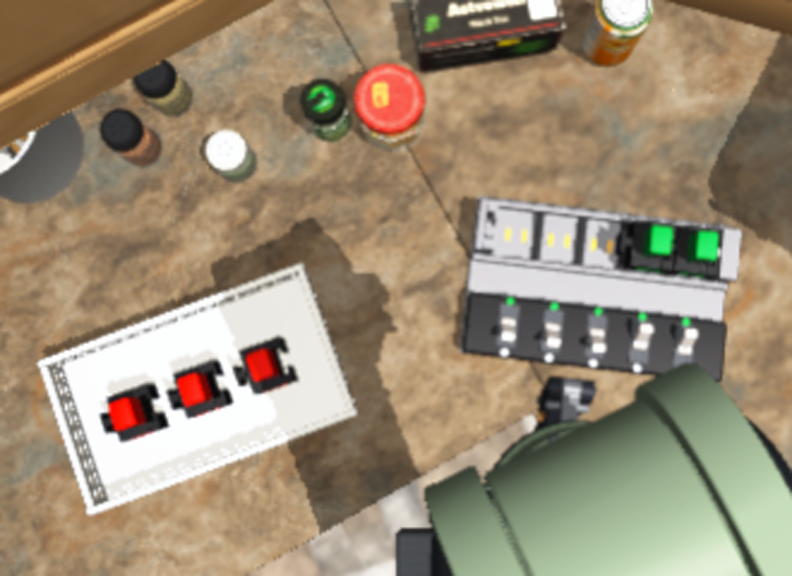

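View pics/v5.png

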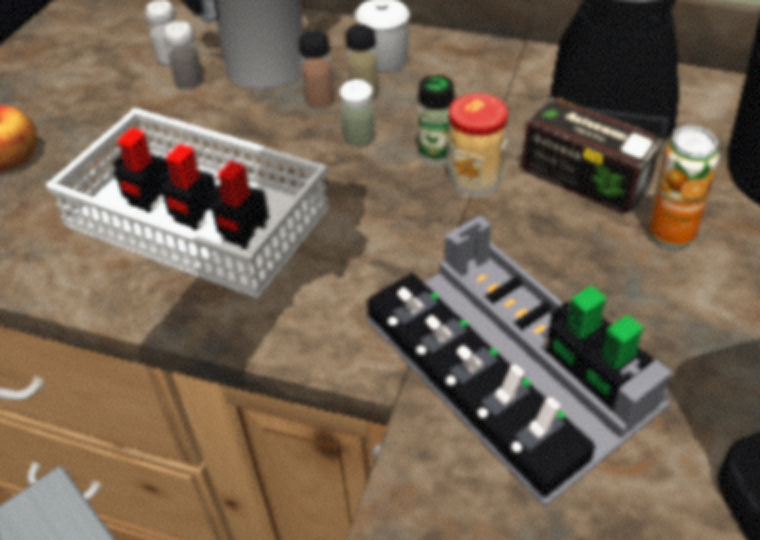

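The three red packs stand upright in the basket at (130,412), (196,388) and (264,364) in the top view. The green packs are still seated, the levers read off/off/off/on/on, and the jar and can are upright.

```bash
python3 -c "
from bench import env
print(env.job_done())"
```

```text
the job is handed in; nothing more can be done
None
```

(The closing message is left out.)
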